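# Seat the mirror carrier in its three-groove mount and close the hold-down

### The job

Put the mirror carrier back on the photometer mount: set it down gently, nose towards the lever side, so that all three ball feet bear fully home in their grooves and it cannot rock, and let go of it. Then swing the hold-down lever across the carrier's nose and leave it with its hole lined up over the hole in the lug, so that an 8 mm locking pin could drop straight through. Keep the carrier upright and leave the other things on the bench where they are.

Things in the scene. Friction and masses are not known exactly. Their poses are not given: they have to be found in the camera images.
- carrier_grip (a point): Mirror carrier (loose, 0.25 to 0.42 kg, 92 x 88 x 76 mm high): T-shaped aluminium foot plate on three steel balls; on it two upright black cheeks with a 45 degree mirror between. Point: mid-way between the cheeks, 50 above the balls' undersides. Cheeks: 44 long along x, outer faces 44 apart along y (grasp there), from 28 below to 26 above the point. Axes: z up; -x to the nose (stem of the T)
- foot_nose (a point): Centre of the carrier's nose ball (16 mm diameter), at (-52, 0, -42) from carrier_grip in the carrier's axes.
- foot_left (a point): Centre of the carrier's ball at the +y end of the cross bar, at (26, 30, -42) from carrier_grip (mm).
- foot_right (a point): Centre of the carrier's ball at the -y end of the cross bar, at (26, -30, -42) from carrier_grip (mm).
- mount: Fixed mount (mm), nose side at -x. Origin: underside, straight below the seated carrier's grip point, which is then 72 above it, axes alike. Plate x -80 to 70, y +-72 (an ear under the lug to 87), top at 14. Three steel V-groove blocks (top at 31, 20 wide at the top, 60 degree flanks, 30 long, running to the origin); the balls enter them 9 before home. Behind, from x = 47, a barrel 86 mm high
- seat_nose (a point): Where the centre of the nose ball lies when it bears in its groove: (-52, 0, 30) in the mount's axes (mm).
- seat_left (a point): The same for the +y cross-bar ball: (26, 30, 30) in the mount's axes (mm).
- seat_right (a point): The same for the -y cross-bar ball: (26, -30, 30) in the mount's axes (mm).
- lever (a joint): Angle (rad) of the hold-down lever about its upright pivot. 0: lies across the nose, its hole exactly over the lug's hole; grows anticlockwise seen from above, as it swings off the nose away from the carrier. Range -0.2 to 1.5, so it can overshoot 0. Light friction (about 1 N at the knob) holds it where it is left.
- lever_pivot (a point): The lever's pivot axis at the lever's underside, 49 mm above the worktop; (-56, -58) in the mount's axes. The lever is a flat aluminium bar 26 mm wide, 8 thick, reaching 146 from the pivot, along the mount's +y at joint 0. It passes 5 above the nose of a seated carrier and strikes one that is not seated.
- lever_knob (a point): Middle of the upright black round knob on the lever (18 mm diameter, stands from 25 below to 21 above this point), 100 mm from the pivot axis along the lever; 82 above the worktop. Grasp it from above, or push it. Beware of the tall blood analyser to the right of the mount (from about x = 0.6 m on, y below -0.08 m): come in from nearer the base.
- lever_hole (a point): Centre of the 12 mm hole near the lever's free end, at its underside, 128 mm from the pivot axis.
- lug_hole (a point): Centre of the 12 mm hole in the top of the fixed steel lug (26 mm square, top 48 above the worktop), at (-56, 70) in the mount's axes (mm).
- cup_b: Bystander: clear specimen cup with a screw lid, 64 mm wide, 72 mm high; origin at the centre of its underside. Leave it alone.
- petri_dish: Bystander: flat round dish with lid, 58 mm wide, 15 mm high; origin at the centre of its underside. Leave it alone.
- tape_roll: Bystander: roll of pale tape lying flat, 62 mm wide, 19 mm high; origin at the centre of its underside. Leave it alone.
- objective_case: Bystander: small round screw case, 39 mm wide, 56 mm high; origin at the centre of its underside. Leave it alone.
- coplin_jar: Bystander: glass staining jar with lid, 48 x 56, 106 mm high; origin at the centre of its underside. Leave it alone.
- strips: Bystander: round white vial with a cap, 40 mm wide, 108 mm high; origin at the centre of its underside. Leave it alone.
- note_pad: Bystander: square note pad, 76 x 76, 14 mm high; origin at the centre of its underside. Leave it alone.

How it is judged:
By the outcome, as a careful person would: the job done as asked, in the order asked, and still so for the second after the job is handed in, with the robot touching nothing.
It also fails if it takes over 59 s, if anything falls off the work surface, if the arm or the gripper's body presses on something with over 40 N, if the wrist force passes 120 N, or if a joint passes its speed limit or range.

### The arm

A 6-joint arm with a two-finger parallel gripper is mounted at the origin on a cart in front of the work surface, level with it; the furniture and walls round the work are solid. World frame = base frame: x ahead of the robot, y to its left, z up, the work surface at z = 0. Lengths are in m, angles in rad, forces in N, time in s.
With the tool pointing down it reaches from about 0.3 to 0.775 m from the base axis. Payload 14.6 kg.
Tool frame: the origin (TCP) lies at the very end of the fingers, on their centre line; the grasp point (between the pads) lies 19 mm behind it; z points along the fingers, y is the line along which they close (so a half turn about z gives the same grasp; the last joint's range is limited). The gripper opens to 94 mm and grips with 3 to 60 N. Pads are 16 mm wide; open, the fingers measure 119 mm over their backs; the gripper's body (75 mm by 177 mm) begins 78 mm behind the grasp point.
Start: joints at [1.247, 0.3, 1.521, -0, 1.321, -0.067], TCP at [0.14, 0.532, 0.205] pointing down, gripper open.
Joint ranges: [-3.03, 3.03], [-0.79, 2.21], [0.23, 2.52], [-1.04, 4.18], [0, 3.07], [-2.55, 2.55]. Speed limits (rad/s): [2.22, 2.22, 2.57, 3.14, 3.14, 3.14].

### API

Orientations are given as [roll, pitch, yaw] about the fixed x, y, z axes, in that order (R = Rz(yaw) Ry(pitch) Rx(roll)).
In Python, from station import ctrl gives the robot as it stands.
- The arm moves only by the tool carry_out, never from a script. Its argument "motion" is text: rows parted by semicolons, each of 7 numbers parted by spaces: the shift along the world's x, y, z in m, then the turn, a rotation vector about the world's x, y, z in degrees, then the closure in counts, from 0 (fully open) to 255 (shut). In form: dx dy dz wx wy wz hand; .... A call has 1 to 20 rows; each row shifts and turns the commanded pose from where the row before left it; what a row does not reach is not made up. A row lasts 1/12 s, in which the tool goes at most 41.7 mm and 7.16 degrees, less where a joint would pass 70% of its speed; a pose out of reach is approached as far as the arm can. A call is refused whole if a number of a shift passes 0.0417 or a number of a turn 7.16, either way. A call with a gripper value outside its range is refused whole. The fingers move at their own pace and stop on an object; "grip_force" is the grip in N (left out, the last holds). Time passes only in rows, so rows that do not move let the fingers close. It gives the time, the measured TCP pose, the force, the opening and the grip force at its end, in the units of the state.
- ctrl.get_obs(): the state, without advancing time (a new reading comes with each control period).
- ctrl.camera(name): name is "scene" or "side" or "wrist"; returns a dict with "pixels" (384x512x3 uint8, red, green, blue), "range_z" (384x512 float32, m along the optical axis (not along the pixel's ray), 0 where there is no reading), "K" (3x3 intrinsics, pixels), "position" and "attitude" of the camera in the world. Camera axes: x right, y up, looking along -z (the intrinsics and any distortion apply to the point x, -y, -z); pixel columns grow to the right and rows downward; lengths in m; the calibration is good to about 2 mm. A picture is of the moment at which its call begins.
- ctrl.hand_in(): hands the job in; it is judged then, once.
The state is a dict: "time_s": time; "qpos": joint angles; "joint_vel": joint speeds; "tau": joint torques, N m; "ee_pos": TCP position; "eef_rot": TCP orientation; "force": force on the tool from outside, world axes, zero at the start; "moment": the same for the moment, N m; "grip_width": finger opening in m; "grip_force": force on a finger pad.
Only numpy, scipy, OpenCV 4.12 (cv2) and the standard library are available. Lean on these libraries where they do the work, as an engineer would, in place of code of your own. Each camera call takes 0.05 s, during which the arm holds its last target. There are 200 camera calls.

## Working session

There is one attempt and no reset: what is moved stays moved. The work goes in short steps, Python scripts to look and compute and a tool call to move; the robot and the scene stay as the last step left them, time stands still between calls to the robot, and variables do not carry over. Pictures are saved under pics/ and viewed, at most 12 in all, crops included, and the job is handed in when it is done.

Besides the shell and the picture viewer there is one more tool, called after "Request:" by a JSON object that holds its "method" and its "body", one argument or row to a line. carry_out: Moves the arm, as the interface text tells. Its arguments: {"type":"object","properties":{"motion":{"type":"string"},"grip_force":{"type":"number"}},"required":["motion"]}

```bash
mkdir -p pics; cat > h.py <<'E'
import numpy as np,cv2,pickle
from station import ctrl
def snap(n,tag):
    c=ctrl.camera(n); pickle.dump(c,open(f'pics/{tag}.pkl','wb')); cv2.imwrite(f'pics/{tag}.png',cv2.cvtColor(c['pixels'],cv2.COLOR_RGB2BGR)); return c
def load(tag): return pickle.load(open(f'pics/{tag}.pkl','rb'))
def Rc(c):
    a=np.array(c['attitude'],float)
    if a.shape==(3,3): return a
    from scipy.spatial.transform import Rotation as R
    return R.from_euler('xyz',a).as_matrix() if a.size==3 else None
def rays(c,uv):
    uv=np.atleast_2d(np.array(uv,float));K=np.array(c['K'])
    d=np.c_[(uv[:,0]-K[0,2])/K[0,0],-(uv[:,1]-K[1,2])/K[1,1],-np.ones(len(uv))]
    return d@Rc(c).T
def plane(c,uv,z):
    d=rays(c,uv);p=np.array(c['position']);return p+d*((z-p[2])/d[:,2])[:,None]
def cloud(c):
    v,u=np.mgrid[:384,:512];d=rays(c,np.c_[u.ravel(),v.ravel()])
    P=np.array(c['position'])+d*c['range_z'].reshape(-1,1); P[c['range_z'].ravel()==0]=np.nan
    return P.reshape(384,512,3)
E
python3 - <<'E'
from h import *
for n in('scene','side','wrist'):
    c=snap(n,n+'0');print(n,c['K'],c['position'],c['attitude'],[k for k in c])
a=[cv2.imread(f'pics/{n}0.png') for n in('scene','side')]
print(ctrl.get_obs())
E
```

```text
scene [[372.51439298   0.         255.55439996]
 [  0.         372.51439298 190.06980734]
 [  0.           0.           1.        ]] [0.19855176 0.95712655 0.4952077 ] [ 1.07716528 -0.00593734 -2.69163785] ['pixels', 'range_z', 'K', 'position', 'attitude']
side [[416.275454     0.         249.65841353]
 [  0.         416.275454   187.70148659]
 [  0.           0.           1.        ]] [ 0.41228785 -0.64098793  0.66494012] [ 0.99628182  0.01124254 -0.16429058] ['pixels', 'range_z', 'K', 'position', 'attitude']
wrist [[287.35662519   0.         254.73330195]
 [  0.         287.35662519 192.68756892]
 [  0.           0.           1.        ]] [0.07468913 0.55067145 0.38363177] [-2.34936550e-01  1.91395394e-04  1.31339118e+00] ['pixels', 'range_z', 'K', 'position', 'attitude']
{'time_s': 0.15, 'qpos': array([ 1.24741771e+00,  3.00326182e-01,  1.52145327e+00,  2.49921958e-05,
        1.32071862e+00, -6.65711968e-02]), 'joint_vel': array([ 0.00014977, -0.00310383, -0.00262817,  0.00157269, -0.00163743,
       -0.00197192]), 'tau': array([-1.56825234e-03, -5.31962049e+01, -3.52813840e+01,  7.06896605e-02,
        2.36345764e-02, -4.29422471e-05]), 'ee_pos': array([0.13961043, 0.53176699, 0.2050199 ]), 'eef_rot': array([-3.14069085e+00, -8.43855778e-05,  2.88477900e+00]), 'force': array([ 0.2688726 , -0.84782923, -0.46012391]), 'moment': array([-0.02356187,  0.06387627,  0.02845075]), 'grip_force': 0.0, 'grip_width': 0.09387586605334917}
```

View pics/scene0.png

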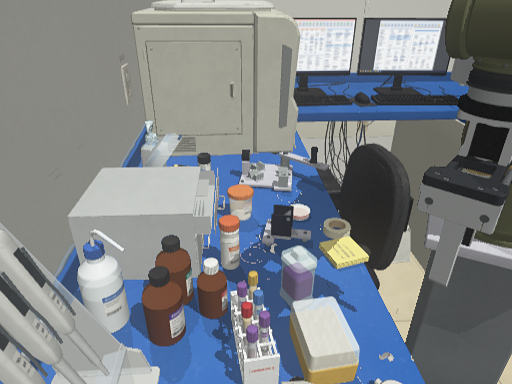

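View pics/side0.png

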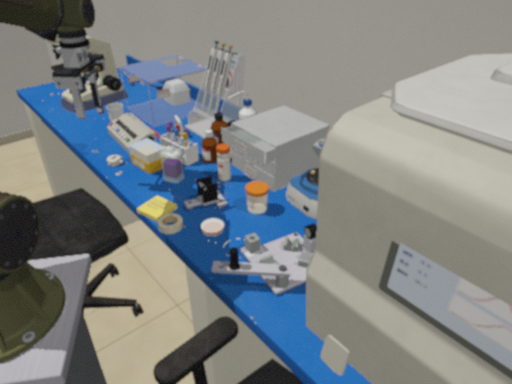

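Scene: the carrier is at about (283,222) and the mount at (268,175). Side: carrier at (207,192), mount at (285,260), and the open lever with its knob at (234,258). I'll enlarge both and get depth points.

```bash
python3 - <<'E'
from h import *
s=cv2.imread('pics/side0.png');t=cv2.imread('pics/scene0.png')
a=cv2.resize(s[165:305,170:340],None,fx=4,fy=4,interpolation=cv2.INTER_CUBIC)[:, :680]
cv2.imwrite('pics/c1.png',a)
b=cv2.resize(t[135:260,225:355],None,fx=4.6,fy=4.6,interpolation=cv2.INTER_CUBIC)
cv2.imwrite('pics/c2.png',b)
S=cloud(load('side0'));T=cloud(load('scene0'))
for uv in [(207,190),(195,203),(222,198),(234,252),(285,260),(255,268),(310,232),(250,240)]: print('side',uv,S[uv[1],uv[0]].round(3))
for uv in [(283,215),(268,236),(300,236),(283,243),(268,175)]: print('scene',uv,T[uv[1],uv[0]].round(3))
E
```

```text
side (207, 190) [0.445 0.287 0.063]
side (195, 203) [0.41  0.289 0.024]
side (222, 198) [0.484 0.301 0.023]
side (234, 252) [ 0.478 -0.012  0.103]
side (285, 260) [0.599 0.039 0.015]
side (255, 268) [ 0.52  -0.018  0.058]
side (310, 232) [0.656 0.05  0.079]
side (250, 240) [0.526 0.084 0.048]
scene (283, 215) [0.436 0.327 0.075]
scene (268, 236) [0.462 0.344 0.023]
scene (300, 236) [0.4   0.311 0.022]
scene (283, 243) [ 0.434  0.322 -0.001]
scene (268, 175) [0.594 0.047 0.012]
```

View pics/c1.png

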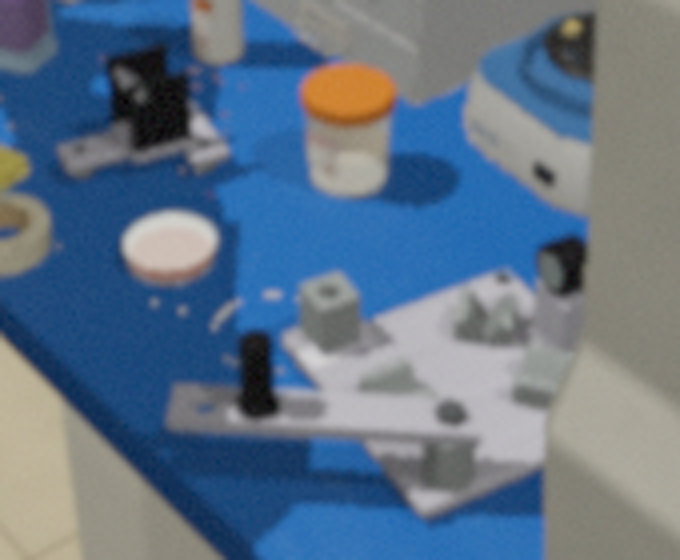

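View pics/c2.png

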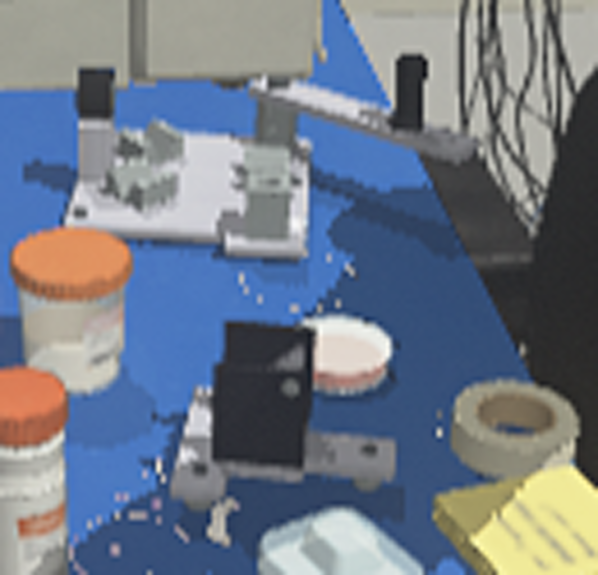

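Request:
{"method": "carry_out", "body": {
  "motion": "0.024 -0.015 0.008 0 0 0 0;0.024 -0.015 0.008 0 0 0 0;0.024 -0.015 0.008 0 0 0 0;0.024 -0.015 0.008 0 0 0 0;0.024 -0.015 0.008 0 0 0 0;0.024 -0.015 0.008 0 0 0 0;0.024 -0.015 0.008 0 0 0 0;0.024 -0.015 0.008 0 0 0 0;0.024 -0.015 0.008 0 0 0 0;0.024 -0.015 0.008 0 0 0 0;0.024 -0.015 0.008 0 0 0 0;0.024 -0.015 0.008 0 0 0 0;0.024 -0.015 0 0 0 0 0;0.024 -0.015 0 0 0 0 0;0.024 -0.015 0 0 0 0 0;0.02 -0.015 0 0 0 0 0;0 0 0 0 0 0 0;0 0 0 0 0 0 0;0 0 0 0 0 0 0"
}}

```text
time_s: 1.73
ee_pos: [0.5192, 0.2923, 0.3013]
eef_rot: [-3.141, -0.0, 2.885]
force: [-0.1, 0.1, 0.5]
grip_width: 0.0937
grip_force: 0.0
```

```bash
python3 - <<'E'
from h import *
c=snap('wrist','w1');o=ctrl.get_obs();print(o['ee_pos'],o['eef_rot'],o['time_s'],o['force'],c['position'])
b=cv2.resize(cv2.imread('pics/w1.png'),(800,600),interpolation=cv2.INTER_CUBIC);cv2.imwrite('pics/w1b.png',b)
E
```

```text
[0.51899224 0.29255823 0.30149072] [ 3.14157307e+00 -1.69169974e-04  2.88555699e+00] 1.7833 [0.10298951 0.18508671 0.08730805] [0.45431145 0.31105513 0.47995831]
```

View pics/w1b.png

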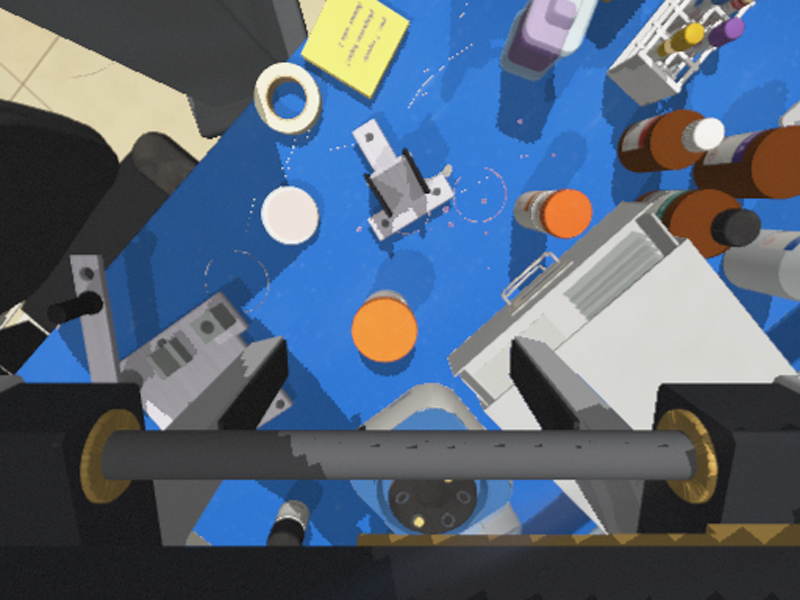

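The carrier's nose screw is at (368,136) and its bar screws are at (386,221) and (437,189). The lug hole is at (207,326), the lever hole at (88,272), and the knob at (90,300). Next I'll measure them from depth.

```bash
python3 - <<'E'
from h import *
c=load('w1');P=cloud(c);px=c['pixels'].astype(int)
def near(x,y,r,z0,z1): 
    with np.errstate(all='ignore'): return (np.hypot(P[...,0]-x,P[...,1]-y)<r)&(P[...,2]>z0)&(P[...,2]<z1)
def rect(m,n):
    q=P[m][:,:2]; r=cv2.minAreaRect((q*1000).astype(np.float32)); print(n,len(q),'z',np.median(P[m][:,2]).round(4),'c',np.round(r[0],1),'size',np.round(r[1],1),'ang',round(r[2],1)); return q
print('table z',np.nanmedian(P[160:170,280:300,2]))
rect(near(.446,.3,.07,.068,.085),'cheektops')
rect(near(.446,.3,.08,.018,.03),'plate')
rect(near(.53,.08,.05,.042,.054),'lug?')
rect(near(.5,-.02,.1,.053,.062),'lever?')
k=1.5625
for n,uv,z in [('nose screw',(368,136),.023),('barL',(386,221),.023),('barR',(437,189),.023),('lughole',(207,326),.048),('leverhole',(88,272),.057)]:
    u=(uv[0]/k,uv[1]/k); print(n,plane(c,u,z).round(4), P[int(u[1]),int(u[0])].round(4))
E
```

```text
table z -0.0006105196069391416
cheektops 216 z 0.0747 c [444.6 312.1] size [43.1 46.3] ang 16.3
plate 1280 z 0.0211 c [432.  308.7] size [103.9  87.8] ang 16.2
lug? 250 z 0.047 c [530.6  92.3] size [25.8 26.9] ang 19.9
lever? 1312 z 0.0561 c [495.1  -8.4] size [ 29.5 129.7] ang 75.3
nose screw [[0.3947 0.2972 0.023 ]] [0.3946 0.2965 0.0241]
barL [[0.477  0.2929 0.023 ]] [0.4763 0.293  0.0226]
barR [[0.4597 0.3497 0.023 ]] [0.4581 0.349  0.024 ]
lughole [[0.5303 0.0934 0.048 ]] [0.5317 0.0856 0.0332]
leverhole [[0.4493 0.007  0.057 ]] [ 0.4434 -0.3193 -0.3958]
```

Request:
{"method": "carry_out", "body": {
  "motion": "-0.0074 0.0019 -0.014 0 0 3.12 0;-0.0074 0.0019 -0.014 0 0 3.12 0;-0.0074 0.0019 -0.014 0 0 3.12 0;-0.0074 0.0019 -0.014 0 0 3.12 0;-0.0074 0.0019 -0.014 0 0 3.12 0;-0.0074 0.0019 -0.014 0 0 3.12 0;-0.0074 0.0019 -0.014 0 0 3.12 0;-0.0074 0.0019 -0.014 0 0 3.12 0;-0.0074 0.0019 -0.014 0 0 3.12 0;-0.0074 0.0019 -0.014 0 0 3.12 0;0 0 -0.018 0 0 0 0;0 0 -0.018 0 0 0 0;0 0 -0.018 0 0 0 0;0 0 0 0 0 0 0;0 0 0 0 0 0 0"
}}

```text
time_s: 3.03
ee_pos: [0.4449, 0.3114, 0.1076]
eef_rot: [-3.141, -0.001, -2.853]
force: [0.0, 0.2, 0.8]
grip_width: 0.0939
grip_force: 0.0
```

```bash
python3 - <<'E'
from h import *
c=snap('wrist','w2');o=ctrl.get_obs();print(o['ee_pos'],o['eef_rot'],o['time_s'],o['qpos'])
P=cloud(c);x,y=.4446,.312
with np.errstate(all='ignore'):
  for z0,z1,r in((.068,.085,.045),(.018,.03,.08)):
    m=(np.hypot(P[...,0]-x,P[...,1]-y)<r)&(P[...,2]>z0)&(P[...,2]<z1)
    q=cv2.minAreaRect((P[m][:,:2]*1000).astype(np.float32));print(m.sum(),np.median(P[m][:,2]),q)
E
```

```text
[0.44551366 0.31153631 0.10842617] [ 3.14140922e+00  7.22448850e-04 -2.85297685e+00] 3.0833 [ 5.42865175e-01  3.85086742e-01  1.64559897e+00 -4.66280498e-06
  1.11016158e+00 -1.31654495e+00]
654 0.07474893154634475 ((444.5265197753906, 312.1533203125), (43.837486267089844, 45.95160675048828), 16.398359298706055)
3291 0.021239462276608723 ((431.96588134765625, 308.3722839355469), (103.05760955810547, 88.03113555908203), 16.41128921508789)
```

View pics/w2.png

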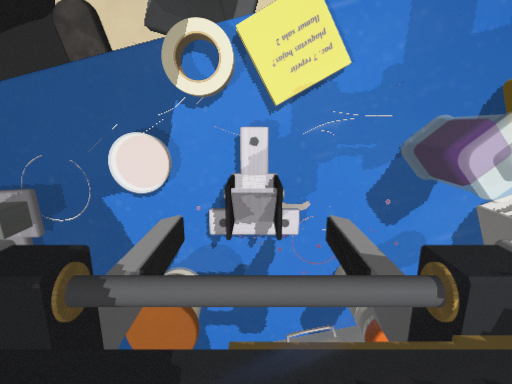

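Wrist view: the carrier's cheeks at (256,205) sit centred between the fingers, with the nose up at (254,142) and clearance on both sides. I'll descend and grip.

Request:
{"method": "carry_out", "body": {
  "motion": "-0.0005 0.0005 -0.015 0 0 0 0;0 0 -0.015 0 0 0 0;0 0 -0.015 0 0 0 0;0 0 -0.015 0 0 0 0;0 0 -0.0145 0 0 0 0;0 0 0 0 0 0 60;0 0 0 0 0 0 110;0 0 0 0 0 0 160;0 0 0 0 0 0 255;0 0 0 0 0 0 255;0 0 0 0 0 0 255;0 0 0 0 0 0 255;0 0 0 0 0 0 255",
  "grip_force": 25
}}

```text
time_s: 4.17
ee_pos: [0.4453, 0.3114, 0.0332]
eef_rot: [-3.141, 0.0, -2.854]
force: [1.5, -4.2, 4.3]
grip_width: 0.0442
grip_force: 2.2
```

Request:
{"method": "carry_out", "body": {
  "motion": "0 0 0.005 0 0 0 255;0 0 0.012 0 0 0 255;0 0 0.018 0 0 0 255;0 0 0.018 0 0 0 255;0 0 0.018 0 0 0 255;0 0 0.018 0 0 0 255;0.008 -0.007 0.018 0 0 0 255;0.017 -0.016 0.018 0 0 0.5 255;0.02 -0.018 0 0 0 0.5 255;0.02 -0.018 0 0 0 0.5 255;0.02 -0.018 0 0 0 0.5 255;0.02 -0.018 0 0 0 0.5 255;0.016 -0.014 0 0 0 0.5 255;0.008 -0.008 0 0 0 0.5 255;0 0 0 0 0 0 255;0 0 0 0 0 0 255",
  "grip_force": 30
}}

```text
time_s: 5.5
ee_pos: [0.5741, 0.1942, 0.1583]
eef_rot: [3.141, -0.0, -2.794]
force: [0.7, 0.0, -2.7]
grip_width: 0.0438
grip_force: 30.0
```

```bash
python3 - <<'E'
from h import *
c=snap('wrist','w3');o=ctrl.get_obs();print(o['ee_pos'],o['eef_rot'],o['time_s'],o['force'],o['grip_width'],o['grip_force'])
b=cv2.resize(cv2.imread('pics/w3.png'),(800,600),interpolation=cv2.INTER_CUBIC);cv2.imwrite('pics/w3b.png',b)
P=cloud(c)
def rect(x,y,r,z0,z1,n):
  with np.errstate(all='ignore'): m=(np.hypot(P[...,0]-x,P[...,1]-y)<r)&(P[...,2]>z0)&(P[...,2]<z1)
  q=P[m]; print(n,m.sum(),np.median(q[:,2]).round(4),cv2.minAreaRect((q[:,:2]*1000).astype(np.float32)))
rect(.53,.092,.03,.042,.054,'lug')
rect(.607,.046,.12,.010,.019,'plate')
rect(.607,.046,.075,.0275,.034,'blocks')
rect(.47,-.02,.1,.053,.061,'lever')
x,y,z=o['ee_pos']
rect(x,y,.09,z-.033+.017,z-.033+.028,'carrier plate')
rect(x,y,.04,z-.033+.066,z-.033+.085,'cheeks')
E
```

```text
[0.57374254 0.19476844 0.15834905] [ 3.14137743e+00 -1.36784896e-04 -2.79305749e+00] 5.55 [ 0.76479621 -0.29998462 -2.69208112] 0.04382784829021636 29.99288946390152
lug 668 0.0471 ((531.0211791992188, 92.01922607421875), (25.568456649780273, 26.5858097076416), 20.13280487060547)
plate 12753 0.0133 ((600.0015258789062, 50.1417236328125), (149.84048461914062, 158.8859100341797), 19.371246337890625)
blocks 1571 0.0301 ((611.195068359375, 37.358482360839844), (137.93832397460938, 97.00553894042969), 41.31183624267578)
lever 3548 0.0562 ((512.1495361328125, -12.45145034790039), (27.93563461303711, 121.2034912109375), 75.65181732177734)
carrier plate 4722 0.1463 ((560.765625, 190.9429931640625), (103.09559631347656, 43.12849426269531), 19.870895385742188)
cheeks 2358 0.1999 ((569.9879760742188, 194.30267333984375), (37.05474090576172, 68.24708557128906), 19.989089965820312)
```

View pics/w3b.png

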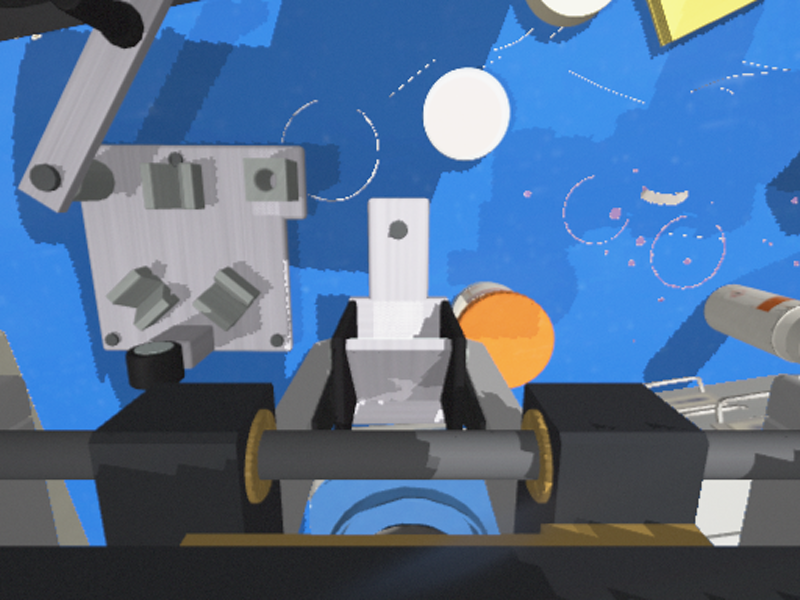

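The whole mount is visible: lug hole (264,181), lever pivot (46,177), nose groove (172,185), rear grooves (143,298) and (228,298). The carrier in hand has its nose screw at (397,230) and its edges run parallel to the plate.

```bash
python3 - <<'E'
from h import *
c=load('w3');k=1.5625;P=cloud(c)
ee=np.array([.57374,.19477]);px=c['pixels']
g=lambda uv,z:plane(c,np.array(uv)/k,z)[0,:2]*1000
lug,piv=g((264,181),.048),g((46,177),.0585)
d=lug-piv;print('lug',lug,'piv',piv,np.linalg.norm(d),'yaw',np.degrees(np.arctan2(-d[0],d[1])))
sc=g((397,230),.1463+.0005);print('nose screw',sc)
# plate edges: robust line fits on boundary of plate mask
with np.errstate(all='ignore'): m=(np.hypot(P[...,0]-.607,P[...,1]-.046)<.12)&(P[...,2]>.009)&(P[...,2]<.019)
q=P[m][:,:2]*1000
def R(a):a=np.radians(a);return np.array([[np.cos(a),-np.sin(a)],[np.sin(a),np.cos(a)]])
for a in(19,19.5,20,20.5):
    l=q@R(a); h=[np.percentile(l[:,0],.3),np.percentile(l[:,0],99.7),np.percentile(l[:,1],.3),np.percentile(l[:,1],99.7)]
    print(a,np.round(h,1))
# edge slope: per-bin min x and max x in local 20deg
l=q@R(20)
b=np.arange(-165,-70,4) 
y0=np.median(l[:,1])
for n,f,lo,hi in(('minx',np.min,y0-45,y0+45),('maxx',np.max,y0-45,y0+45)):
    bs=np.arange(lo,hi,5);v=np.array([f(l[(l[:,1]>=t)&(l[:,1]<t+5),0]) for t in bs])
    p=np.polyfit(bs,v,1);r=v-np.polyval(p,bs);p=np.polyfit(bs[abs(r)<1.5],v[abs(r)<1.5],1)
    print(n,'slope deg',np.degrees(np.arctan(p[0])),v.round(1))
# carrier plate
with np.errstate(all='ignore'): m=(np.hypot(P[...,0]-ee[0],P[...,1]-ee[1])<.09)&(abs(P[...,2]-.1463)<.003)
l=(P[m][:,:2]*1000-ee*1000)@R(20);print('carrier local x',np.percentile(l[:,0],[.5,99.5]),'stem y',np.percentile(l[l[:,0]<-30,1],[1,99]))
print('tool yaw local',180-160.03)
E
```

```text
lug [532.12896607  92.32610447] piv [573.46404222 -27.9068967 ] 127.13993508294288 yaw 18.97253100960621
nose screw [525.05963241 177.85482544]
19 [ 508.9  657.3 -225.9  -69.5]
19.5 [ 507.7  656.1 -231.1  -74.2]
20 [ 506.8  655.2 -236.4  -78.8]
20.5 [ 505.1  654.1 -241.5  -83.5]
minx slope deg 0.5592012025851407 [505.5 505.5 506.7 506.7 506.7 506.8 506.7 506.8 506.9 506.7 506.8 506.9
 506.7 506.9 506.8 507.  506.8 506.8]
maxx slope deg 14.947423539801097 [645.8 643.3 640.1 637.6 635.4 634.3 634.  634.1 634.1 634.6 656.4 656.1
 656.1 655.6 655.5 655.8 655.6 655.7]
carrier local x [-64.4282385   37.43165459] stem y [-11.76617193  13.46430728]
tool yaw local 19.97
```

Mount origin ≈ (0.6074, 0.045), yaw ≈ 19.9°, with plate and lug agreeing within 0.5 mm. I'll move over it and stop just above the grooves.

Request:
{"method": "carry_out", "body": {
  "motion": "0.003 -0.013 0 0 0 0 255;0.0045 -0.02 0 0 0 0 255;0.0047 -0.021 0 0 0 0 255;0.0047 -0.021 0 0 0 0 255;0.0047 -0.021 0 0 0 0 255;0.0047 -0.021 0 0 0 0 255;0.0044 -0.02 0 0 0 0 255;0.003 -0.013 0 0 0 0 255;0 0 -0.01 0 0 0 255;0 0 -0.016 0 0 0 255;0 0 -0.016 0 0 0 255;0 0 -0.016 0 0 0 255;0 0 -0.012 0 0 0 255;0 0 -0.008 0 0 0 255;0 0 0 0 0 0 255;0 0 0 0 0 0 255;0 0 0 0 0 0 255"
}}

```text
time_s: 6.97
ee_pos: [0.6083, 0.0446, 0.0809]
eef_rot: [-3.141, 0.001, -2.793]
force: [0.1, -0.4, -2.9]
grip_width: 0.044
grip_force: 30.0
```

```bash
python3 - <<'E'
from h import *
c=snap('wrist','w4');o=ctrl.get_obs();print(o['ee_pos'],o['eef_rot'],o['time_s'],o['force'],o['grip_width'])
P=cloud(c);ee=o['ee_pos']
def R(a):a=np.radians(a);return np.array([[np.cos(a),-np.sin(a)],[np.sin(a),np.cos(a)]])
L=(P[...,:2]-[.6074,.0453])@R(19.9)*1000
def st(x0,x1,y0,y1,z0,z1,n):
  with np.errstate(all='ignore'): m=(L[...,0]>x0)&(L[...,0]<x1)&(L[...,1]>y0)&(L[...,1]<y1)&(P[...,2]>z0)&(P[...,2]<z1)
  l=L[m];print(n,m.sum(),np.median(P[m][:,2]).round(4),np.percentile(l,[1,99],axis=0).round(1).tolist(),cv2.minAreaRect(l.astype(np.float32))[2])
st(-80,-35,50,90,.042,.054,'lug (-69..-43, 57..83)')
st(-100,-40,-60,100,.009,.019,'plate edge -80')
st(-75,-30,-25,25,ee[2]-.033+.016,ee[2]-.033+.028,'stem (-64.5, +-12.6)')
E
```

```text
[0.60836178 0.04456429 0.08094117] [-3.14112325e+00  1.48244208e-03 -2.79268755e+00] 7.0167 [-0.69936789  0.02926225 -3.23976296] 0.043910285749946765
lug (-69..-43, 57..83) 1174 0.0474 [[-68.6, 56.6], [-42.9, 82.6]] 89.95370483398438
plate edge -80 5023 0.0134 [[-80.1, -48.5], [-40.7, 82.4]] 89.99575805664062
stem (-64.5, +-12.6) 2052 0.0688 [[-64.5, -12.3], [-30.4, 13.0]] 89.74091339111328
```

View pics/w4.png

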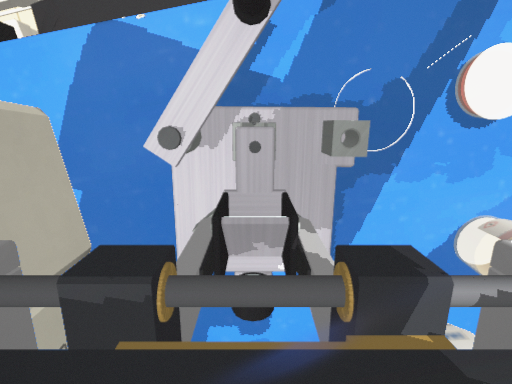

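The nose at (254,147) is centred over its groove and parallel to the lug at (349,137). Residuals are under 0.5 mm, so I'll lower gently.

Request:
{"method": "carry_out", "body": {
  "motion": "-0.0003 -0.0002 -0.008 0 0 0 255;0 0 -0.006 0 0 0 255;0 0 -0.003 0 0 0 255;0 0 -0.002 0 0 0 255;0 0 -0.002 0 0 0 255;0 0 -0.0015 0 0 0 255;0 0 -0.001 0 0 0 255;0 0 0 0 0 0 255;0 0 0 0 0 0 255"
}}

```text
time_s: 7.77
ee_pos: [0.6077, 0.0442, 0.0566]
eef_rot: [-3.141, 0.0, -2.793]
force: [0.1, -1.2, -4.0]
grip_width: 0.0439
grip_force: 30.0
```

Request:
{"method": "carry_out", "body": {
  "motion": "0 0 -0.001 0 0 0 255;0 0 0 0 0 0 255;0 0 -0.0007 0 0 0 255;0 0 0 0 0 0 255;0 0 0 0 0 0 255"
}}

```text
time_s: 8.18
ee_pos: [0.608, 0.0439, 0.0556]
eef_rot: [-3.141, 0.001, -2.793]
force: [-2.7, -3.8, 6.2]
grip_width: 0.0438
grip_force: 30.0
```

Request:
{"method": "carry_out", "body": {
  "motion": "-0.0003 -0.0004 -0.0002 0 0 0 255;0 0 -0.0005 0 0 0 255;0 0 0 0 0 0 255;0 0 0 0 0 0 255",
  "grip_force": 5
}}

```text
time_s: 8.52
ee_pos: [0.608, 0.0436, 0.0549]
eef_rot: [-3.141, 0.002, -2.793]
force: [0.0, -3.4, 6.0]
grip_width: 0.0442
grip_force: 5.0
```

Bearing with a light push. I'll open slowly, rise straight up, and check the seating.

Request:
{"method": "carry_out", "body": {
  "motion": "0 0 0 0 0 0 125;0 0 0 0 0 0 120;0 0 0 0 0 0 110;0 0 0 0 0 0 60;0 0 0 0 0 0 0;0 0 0 0 0 0 0;0 0 0 0 0 0 0;0 0 0 0 0 0 0;0 0 0.008 0 0 0 0;0 0 0.016 0 0 0 0;0 0 0.02 0 0 0 0;0 0 0.02 0 0 0 0;0 0 0.02 0 0 0 0;0 0 0.01 0 0 0 0;0 0 0 0 0 0 0;0 0 0 0 0 0 0"
}}

```text
time_s: 9.85
ee_pos: [0.6072, 0.0439, 0.1479]
eef_rot: [-3.141, 0.0, -2.793]
force: [-0.7, -0.0, -0.7]
grip_width: 0.0934
grip_force: 0.0
```

```bash
python3 - <<'E'
from h import *
c=snap('wrist','w5');o=ctrl.get_obs();print(o['ee_pos'],o['eef_rot'],o['time_s'],o['force'],o['grip_width'])
P=cloud(c)
def R(a):a=np.radians(a);return np.array([[np.cos(a),-np.sin(a)],[np.sin(a),np.cos(a)]])
L=(P[...,:2]-[.6074,.0453])@R(19.9)*1000
def st(x0,x1,y0,y1,z0,z1,n):
  with np.errstate(all='ignore'): m=(L[...,0]>x0)&(L[...,0]<x1)&(L[...,1]>y0)&(L[...,1]<y1)&(P[...,2]>z0)&(P[...,2]<z1)
  l=L[m];A=np.c_[l,np.ones(len(l))];co=np.linalg.lstsq(A,P[m][:,2]*1000,rcond=None)[0] if m.sum()>3 else 0
  print(n,m.sum(),np.median(P[m][:,2]).round(4),np.percentile(l,[1,99],axis=0).round(1).tolist(),cv2.minAreaRect(l.astype(np.float32))[2],'tilt deg',np.degrees(np.array(co)[:2]).round(2))
st(-80,-35,50,90,.042,.054,'lug')
st(-60,-40,25,50,.009,.019,'mount plate')
st(-75,-25,-25,25,.036,.052,'stem, z should be .043')
st(-75,40,-55,55,.036,.052,'whole foot plate')
st(-30,30,-30,30,.088,.105,'cheek tops .098')
st(-25,25,-24,-18,.093,.105,'right cheek');st(-25,25,18,24,.093,.105,'left cheek')
with np.errstate(all='ignore'): m=(P[...,2]>.0535)&(P[...,2]<.061)&(L[...,0]<-40)&(L[...,0]>-200)&(L[...,1]<40)
l=L[m];print('lever',m.sum(),cv2.minAreaRect(l.astype(np.float32)))
with np.errstate(all='ignore'): m=(P[...,2]>.098)&(P[...,2]<.108)&(L[...,0]<-50)&(L[...,0]>-200)&(L[...,1]<60)
l=P[m];print('knob top',m.sum(),l.mean(0) if len(l) else 0)
cv2.imwrite('pics/w5b.png',cv2.imread('pics/w5.png'))
E
```

```text
[0.60688712 0.04384641 0.14705269] [ 3.14117910e+00 -1.15265895e-03 -2.79275410e+00] 9.9 [-0.69675447  0.82287066 -0.62287382] 0.09401759237961356
lug 642 0.0474 [[-68.5, 56.7], [-43.6, 82.6]] 89.5899429321289 tilt deg [0.06 0.95]
mount plate 441 0.0134 [[-59.8, 25.3], [-40.7, 49.8]] 0.06562048941850662 tilt deg [-0.24  0.16]
stem, z should be .043 1122 0.043 [[-65.1, -13.2], [-25.4, 12.5]] 0.19672167301177979 tilt deg [-0.11  0.03]
whole foot plate 2987 0.0431 [[-64.2, -44.1], [37.8, 41.7]] 7.307718276977539 tilt deg [ 0.11 -0.37]
cheek tops .098 662 0.0965 [[-22.1, -22.7], [20.3, 22.3]] 88.92889404296875 tilt deg [4.72 0.24]
right cheek 257 0.0969 [[-22.1, -22.7], [20.0, -18.3]] 89.23562622070312 tilt deg [0.76 0.07]
left cheek 222 0.0969 [[-21.9, 18.0], [20.7, 21.7]] 88.17936706542969 tilt deg [ 0.67 -6.12]
lever 4457 ((-89.49344635009766, -55.52637481689453), (89.75065612792969, 230.18341064453125), 25.807355880737305)
knob top 1015 [ 0.53154603 -0.06023834  0.10249671]
```

View pics/w5.png

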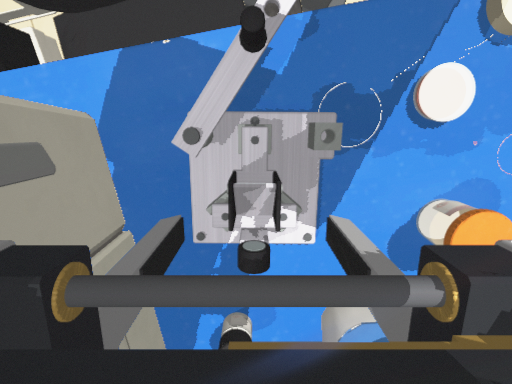

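The carrier is seated: plate z 0.043 as expected, tilt about 0, cheeks centred. Next I'll locate the knob at (252,25).

```bash
python3 - <<'E'
from h import *
piv=np.array([.5745,-.0283])
for t in('w5','side0','w4','w3'):
  c=load(t);P=cloud(c)
  with np.errstate(all='ignore'):
    dark=c['pixels'].max(2)<70
    m=dark&(np.hypot(P[...,0]-.48,P[...,1]+.012)<.03)&(P[...,2]>.062)&(P[...,2]<.108)
    lv=(np.hypot(*(P[...,:2]-piv).transpose(2,0,1))<.15)&(P[...,2]>.0535)&(P[...,2]<.06)&(P[...,0]<.575)&(P[...,1]<.03)&~dark
  if m.sum()<5: print(t,'no');continue
  q=P[m];top=q[q[:,2]>.099]
  (x,y),r=cv2.minEnclosingCircle((q[:,:2]*1000).astype(np.float32))
  d=np.array([x,y])/1000-piv
  l=P[lv][:,:2];w=np.linalg.svd(l-l.mean(0),full_matrices=False)[2][0]
  print(t,m.sum(),len(top),top.mean(0) if len(top) else 0,'circ',x,y,r,'len',np.linalg.norm(d),'joint',np.degrees(np.arctan2(d[1],d[0]))-109.9,'axis',np.degrees(np.arctan2(w[1],w[0]))%180-109.9,len(l))
E
```

```text
w5 906 549 [ 0.47782609 -0.00342495  0.10206614] circ 477.68597412109375 -3.3379111289978027 10.608592987060547 len 0.09998030549905987 joint 55.64201109896101 axis 52.7302735559968 3743
side0 142 34 [ 0.47680919 -0.00936318  0.10316982] circ 477.6669921875 -9.217142105102539 8.840511322021484 len 0.09869542475440563 joint 58.951591018154886 axis 55.447289684119255 614
w4 499 0 0 circ 478.3587341308594 -2.878509283065796 10.654589653015137 len 0.09944543827241124 joint 55.28893021864562 axis 54.032578760112784 5773
w3 852 136 [ 4.82578022e-01 -7.44740197e-05  1.01476601e-01] circ 477.4056091308594 -2.4719529151916504 10.782848358154297 len 0.10047093487404472 joint 55.20373245739336 axis 52.213994153813985 3416
```

Request:
{"method": "carry_out", "body": {
  "motion": "-0.0161 -0.0059 0 0 0 -4.3 0;-0.0161 -0.0059 0 0 0 -4.3 0;-0.0161 -0.0059 0 0 0 -4.3 0;-0.0161 -0.0059 0 0 0 -4.3 0;-0.0161 -0.0059 0 0 0 -4.3 0;-0.0161 -0.0059 0 0 0 -4.3 0;-0.0161 -0.0059 0 0 0 -4.3 0;-0.0166 -0.0059 0 0 0 -4.3 0;0 0 0 0 0 0 0;0 0 -0.016 0 0 0 0;0 0 -0.016 0 0 0 0;0 0 -0.016 0 0 0 0;0 0 -0.016 0 0 0 0;0 0 -0.014 0 0 0 0;0 0 0 0 0 0 0;0 0 0 0 0 0 100;0 0 0 0 0 0 255;0 0 0 0 0 0 255;0 0 0 0 0 0 255;0 0 0 0 0 0 255",
  "grip_force": 8
}}

```text
time_s: 11.57
ee_pos: [0.4783, -0.0034, 0.0706]
eef_rot: [3.141, 0.001, 2.89]
force: [-0.2, -0.0, -0.3]
grip_width: 0.0643
grip_force: 0.0
```

Request:
{"method": "carry_out", "body": {
  "motion": "0 0 0 0 0 0 255;0 0 0 0 0 0 255;0 0 0 0 0 0 255"
}}

```text
time_s: 11.82
ee_pos: [0.478, -0.0033, 0.0702]
eef_rot: [3.142, 0.0, 2.89]
force: [0.6, 0.1, 0.7]
grip_width: 0.044
grip_force: 0.0
```

Request:
{"method": "carry_out", "body": {
  "motion": "0 0 0 0 0 0 255;0 0 0 0 0 0 255;0 0 0 0 0 0 255;0 0 0 0 0 0 255;0 0 0 0 0 0 255;0 0 0 0 0 0 255"
}}

```text
time_s: 12.32
ee_pos: [0.4779, -0.0034, 0.07]
eef_rot: [-3.142, -0.0, 2.89]
force: [-0.8, -0.5, 0.7]
grip_width: 0.0179
grip_force: 8.0
```

```bash
python3 - <<'E'
import numpy as np
p=np.array([574.5,-28.3]);f=np.array([477.9,-3.4]);d=f-p
a0=np.degrees(np.arctan2(d[1],d[0]));n=14;print(a0,np.linalg.norm(d))
cur=f
for a in np.linspace(a0,109.9,n+1)[1:]:
    q=p+100*np.array([np.cos(np.radians(a)),np.sin(np.radians(a))]);print((q-cur).round(1),round(a,1),q.round(1));cur=cur+(q-cur).round(1)
E
```

```text
165.54585161982794 99.75755610478839
[1.7 6.7] 161.6 [479.6   3.3]
[2.4 6.5] 157.6 [482.    9.8]
[2.9 6.3] 153.6 [484.9  16.1]
[3.3 6.1] 149.6 [488.2  22.2]
[3.7 5.9] 145.7 [491.9  28.1]
[4.1 5.6] 141.7 [496.   33.7]
[4.5 5.3] 137.7 [500.5  39. ]
[4.9 4.9] 133.7 [505.4  43.9]
[5.1 4.7] 129.8 [510.5  48.6]
[5.5 4.2] 125.8 [516.   52.8]
[5.8 3.9] 121.8 [521.8  56.7]
[6.  3.4] 117.8 [527.8  60.1]
[6.2 3. ] 113.9 [534.   63.1]
[6.5 2.6] 109.9 [540.5  65.7]
```

Request:
{"method": "carry_out", "body": {
  "motion": "0.0017 0.0067 0 0 0 -3.97 255;0.0024 0.0065 0 0 0 -3.97 255;0.0029 0.0063 0 0 0 -3.97 255;0.0033 0.0061 0 0 0 -3.97 255;0.0037 0.0059 0 0 0 -3.97 255;0.0041 0.0056 0 0 0 -3.97 255;0.0045 0.0053 0 0 0 -3.97 255;0.0049 0.0049 0 0 0 -3.97 255;0.0051 0.0047 0 0 0 -3.97 255;0.0055 0.0042 0 0 0 -3.97 255;0.0058 0.0039 0 0 0 -3.97 255;0.006 0.0034 0 0 0 -3.97 255;0.0062 0.003 0 0 0 -3.97 255;0.0065 0.0026 0 0 0 -3.97 255;0 0 0 0 0 0 255;0 0 0 0 0 0 255;0 0 0 0 0 0 255"
}}

```text
time_s: 13.73
ee_pos: [0.5413, 0.0645, 0.0701]
eef_rot: [3.141, 0.002, 1.92]
force: [4.4, -10.4, -1.2]
grip_width: 0.0178
grip_force: 8.0
```

```bash
python3 - <<'E'
from h import *
c=snap('wrist','w6');o=ctrl.get_obs();print(o['ee_pos'],o['eef_rot'],o['time_s'],o['force'],o['grip_width'])
b=cv2.resize(cv2.imread('pics/w6.png'),(800,600),interpolation=cv2.INTER_CUBIC);cv2.imwrite('pics/w6b.png',b)
P=cloud(c)
def R(a):a=np.radians(a);return np.array([[np.cos(a),-np.sin(a)],[np.sin(a),np.cos(a)]])
L=(P[...,:2]-[.6074,.0453])@R(19.9)*1000
with np.errstate(all='ignore'): m=(abs(L[...,0]+56)<25)&(L[...,1]>-80)&(L[...,1]<100)&(P[...,2]>.053)&(P[...,2]<.06)
l=L[m];print(m.sum(),cv2.minAreaRect(l.astype(np.float32)))
for y in range(-75,95,10):
  s=l[(l[:,1]>=y)&(l[:,1]<y+10),0]
  if len(s)>5: print(y,s.min().round(1),s.max().round(1),len(s))
E
```

```text
[0.54126025 0.06446748 0.07007284] [3.14095234e+00 2.26181134e-03 1.91969013e+00] 13.7833 [ 3.90413638 -9.5995029  -3.70502614] 0.01785084964120368
3396 ((-55.61116027832031, 15.362865447998047), (145.8111572265625, 25.986040115356445), 89.0625991821289)
-65 -69.7 -44.5 35
-55 -69.7 -43.7 362
-45 -69.6 -43.8 377
-35 -69.4 -43.3 359
-5 -67.3 -42.9 163
5 -67.3 -43.0 287
15 -65.7 -44.6 9
45 -67.5 -42.2 253
55 -67.4 -42.3 517
65 -67.3 -41.9 309
75 -67.2 -41.9 524
85 -67.0 -41.5 201
```

View pics/w6b.png

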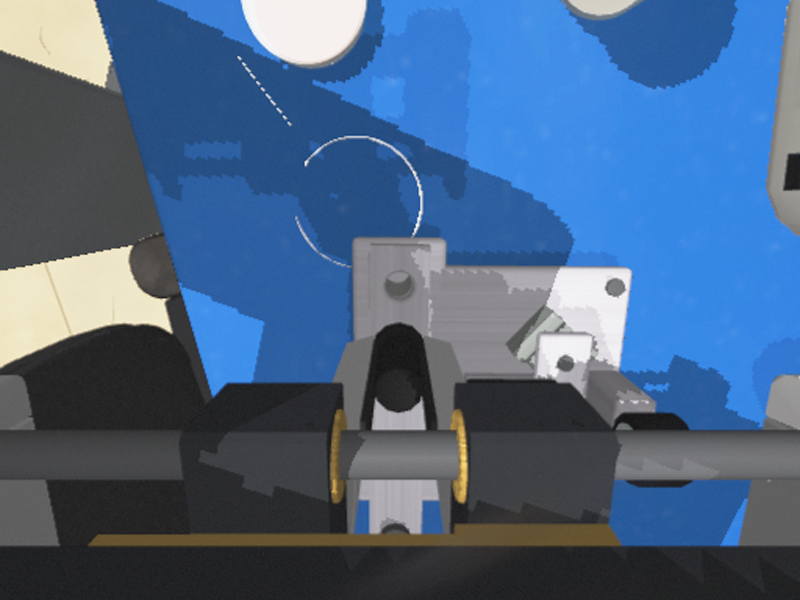

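The lever hole at (400,284) is nearly over the lug, but the lever axis reads about 1° past zero and I'm pulling about 10 N radially. Correcting both.

Request:
{"method": "carry_out", "body": {
  "motion": "-0.0009 -0.0016 0 0 0 0 255;0 0 0 0 0 0 255;0 0 0 0 0 0 255;0 0 0 0 0 0 255"
}}

```text
time_s: 14.12
ee_pos: [0.5398, 0.0639, 0.0701]
eef_rot: [3.142, 0.001, 1.92]
force: [2.2, -5.5, -0.5]
grip_width: 0.0178
grip_force: 8.0
```

```bash
cat > lev.py <<'E'
from h import *
import sys
t=sys.argv[1];c=snap('wrist',t);o=ctrl.get_obs();print(o['ee_pos'],o['eef_rot'],o['time_s'],o['force'],o['grip_width'])
P=cloud(c)
def R(a):a=np.radians(a);return np.array([[np.cos(a),-np.sin(a)],[np.sin(a),np.cos(a)]])
L=(P[...,:2]-[.6074,.0453])@R(19.9)*1000
with np.errstate(all='ignore'): m=(abs(L[...,0]+56)<25)&(L[...,1]>-80)&(L[...,1]<100)&(P[...,2]>.053)&(P[...,2]<.06)
l=L[m];Y=[];X=[]
for y in list(range(-58,-30,4))+list(range(62,86,4)):
  s=l[(l[:,1]>=y)&(l[:,1]<y+4),0]
  if len(s)>60 and 24<np.ptp(s)<28: Y.append(y+2);X.append((s.min()+s.max())/2)
print(np.c_[Y,X].round(1).tolist()); p=np.polyfit(Y,X,1);print('joint deg',-np.degrees(np.arctan(p[0])),'hole x',np.polyval(p,70),'pivot x',np.polyval(p,-58))
with np.errstate(all='ignore'): m=(L[...,0]>-100)&(L[...,0]<-70)&(abs(P[...,2]-.0135)<.004)&(abs(L[...,1])<60)
if m.sum(): print('plate edge(-80)',np.percentile(L[m][:,0],1))
with np.errstate(all='ignore'): m=(L[...,1]>60)&(L[...,1]<100)&(abs(P[...,2]-.0135)<.004)&(L[...,0]>-40)&(L[...,0]<75)
if m.sum(): print('plate edges y72/x70',np.percentile(L[m],99,axis=0))
k=cv2.resize(cv2.imread(f'pics/{t}.png')[150:230,200:320],None,fx=6,fy=6,interpolation=cv2.INTER_CUBIC);cv2.imwrite(f'pics/{t}z.png',k)
E
python3 lev.py w7
```

```text
[0.53979704 0.06392456 0.07006956] [3.14153047e+00 5.19677373e-04 1.92006498e+00] 14.1667 [ 2.00159668 -3.67488159 -0.16035808] 0.01754288033827581
[[-52.0, -57.1], [-48.0, -56.7], [-44.0, -56.7], [-40.0, -56.7], [-36.0, -56.7], [-32.0, -56.7], [64.0, -56.8], [68.0, -56.9], [72.0, -56.8], [76.0, -56.8], [80.0, -56.8], [84.0, -56.9]]
joint deg 0.030240040129741557 hole x -56.82182604321858 pivot x -56.75426913887218
plate edge(-80) -79.65479701818356
plate edges y72/x70 [67.23556658 85.57602261]
```

Lever axis is now parallel to the mount's y axis (0.03°). Release, rise clear and check.

Request:
{"method": "carry_out", "body": {
  "motion": "0.0002 -0.0006 0 0 0 0 255;0 0 0 0 0 0 255;0 0 0 0 0 0 190;0 0 0 0 0 0 150;0 0 0 0 0 0 120;0 0 0 0 0 0 120;0 0 0 0 0 0 120;0 0 0.01 0 0 0 120;0 0 0.016 0 0 0 120;0 0 0.02 0 0 0 120;0 0 0.02 0 0 0 120;0 0 0.02 0 0 0 120;0 0 0.02 0 0 0 120;-0.01 0.005 0.01 0 0 0 120;0 0 0 0 0 0 120;0 0 0 0 0 0 120"
}}

```text
time_s: 15.5
ee_pos: [0.5299, 0.0686, 0.1867]
eef_rot: [3.14, 0.0, 1.92]
force: [0.3, 0.6, -0.5]
grip_width: 0.0498
grip_force: 0.0
```

```bash
python3 lev.py w8; python3 - <<'E'
import cv2
cv2.imwrite('pics/w8c.png',cv2.resize(cv2.imread('pics/w8.png'),(800,600),interpolation=cv2.INTER_CUBIC))
E
```

```text
[0.52984329 0.06849785 0.18583771] [-3.14143149e+00  1.23005037e-05  1.92021350e+00] 15.55 [ 0.58980462  0.06394601 -0.89049495] 0.04984084481357284
[[-48.0, -57.1], [-44.0, -57.1], [-40.0, -57.2], [-36.0, -57.2], [-32.0, -57.2], [64.0, -56.8], [76.0, -56.8], [80.0, -56.9], [84.0, -56.8]]
joint deg -0.17085789356296796 hole x -56.833636400744496 pivot x -57.21533773002308
plate edge(-80) -80.4930015895344
plate edges y72/x70 [67.48415133 85.16080995]
```

View pics/w8c.png

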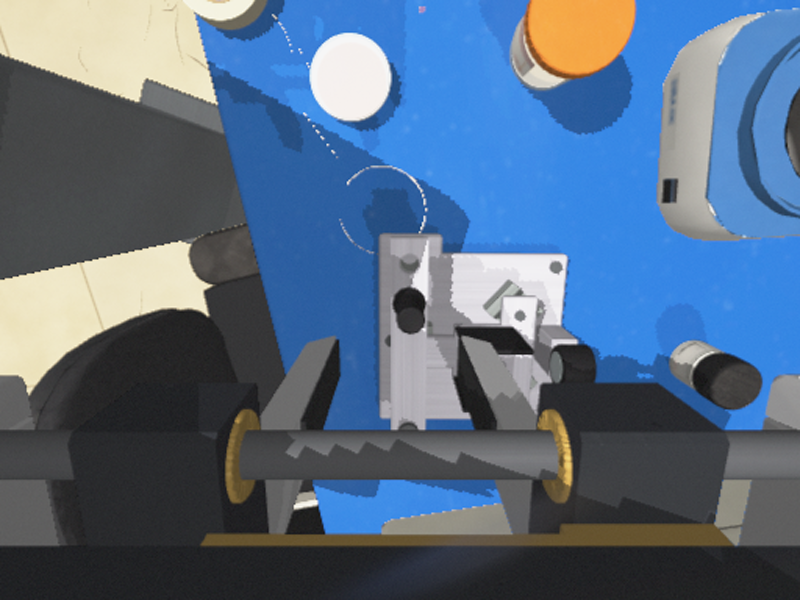

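The lever lies across the nose with its hole at (409,262) over the lug. The joint reads within 0.2° of zero, under 0.5 mm at the hole, the carrier is undisturbed and the gripper is clear. Handing in.

```bash
python3 -c "
from station import ctrl
print(ctrl.hand_in())"
```

```text
the job is handed in; nothing more can be done
None
```

The carrier is seated level in its grooves and released, the lever is across its nose with its hole over the lug's to within about 1 mm by the camera, and the job is handed in at about 15.6 s (the hand-in gave no verdict).

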